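# Click a coffee sample box's lid shut all round

## Robot

A 7-joint arm with a two-finger parallel gripper is mounted at the origin on the work surface. World frame = base frame: x ahead of the robot, y to its left, z up, the work surface at z = 0. Lengths are in mm, angles in rad, forces in N, time in s.
With the tool pointing down it reaches from about 425 to 875 mm from the base axis. Payload 8.4 kg.
Tool frame: the origin (TCP) lies midway between the tips of the shut fingers; the grasp point (between the pads) lies 19 mm behind it; z points along the fingers, y is the line along which they close (so a half turn about z gives the same grasp; the last joint's range is limited). The gripper opens to 85 mm and grips with 20 to 120 N. Pads are 22 mm wide; open, the fingers measure 114 mm over their backs; the gripper's body (76 mm by 85 mm) begins 54 mm behind the grasp point. The pads swing forward as they close: fully open they stand 13 mm farther back than shut.
Start: joints at [-0.099, 0.333, 0.04, 1.465, -0.013, 1.343, -0.059], TCP at [649.971, -0.012, 192.408] pointing down, gripper open.
Joint ranges: [-2.58, 2.58], [-0.38, 2.09], [-1.3, 1.39], [0.25, 2.4], [-1.5, 4.64], [0.08, 2.09], [-2.65, 2.65]. Speed limits (rad/s): [2.22, 2.22, 2.79, 2.79, 3.14, 3.14, 3.14].

## Interface

Orientations are given as [roll, pitch, yaw] about the fixed x, y, z axes, in that order (R = Rz(yaw) Ry(pitch) Rx(roll)).
In Python, from rig import r, optics, job gives the robot as it stands.
- The arm moves only by the shell command python3 -m crank 'ROWS' [OPENING] [FORCE]. ROWS is JSON, a list of rows, each a list of 2 entries, a list of its own where there are three numbers: the shift along the tool's x, y, z in m, then the turn about the tool's z in degrees. A call has 1 to 5 rows; each row is the pose to reach, as a shift and turn from the pose commanded when the call began, along the tool's axes at that moment; what a row does not reach only later rows make up. A row lasts 1/10 s, in which the tool goes at most 50 mm and 8.59 degrees, less where a joint would pass 70% of its speed; a pose out of reach is approached as far as the arm can. A call with a gripper value outside its range is refused whole. OPENING is the opening, from 0 (shut) to 1 (fully open), set as the call begins (- or left out, the last holds). The fingers move at their own pace and stop on an object; FORCE is the grip in N (left out, the last holds). Time passes only in rows, so rows that repeat a pose let the fingers close. It gives the time, the measured TCP pose, the force, the opening and the grip force at its end, in the units of the state.
- r.get_state(): the state, without advancing time (a new reading comes with each control period).
- optics.snapshot(name): name is "scene" or "side" or "wrist"; returns a dict with "img" (400x640x3 uint8, red, green, blue), "fx", "fy", "cx", "cy" (pixels), "origin" and "orientation" of the camera in the world; the wrist camera has in their place "T_tool_cam" (4x4, takes a point from camera to tool coordinates, whose origin is the TCP and whose axes are the flange's). Camera axes: x right, y down, z forward; pixel columns grow to the right and rows downward; lengths in mm; the calibration is good to about 2 mm. A picture is of the moment at which its call begins: read the wrist's pose just before it. There is no depth.
- job.hand_in(): hands the job in; it is judged then, once.
The state is a dict: "clock": time; "qpos": joint angles; "dq": joint speeds; "effort": joint torques, N m; "position": TCP position; "orientation": TCP orientation; "wrist_force": force on the tool from outside, world axes, zero at the start; "moment": the same for the moment, N m; "grip_width": finger opening in mm; "gripper_force": force on a finger pad.
Only numpy, scipy, OpenCV 4.12 (cv2) and the standard library are available. Lean on these libraries where they do the work, as an engineer would, in place of code of your own. Each camera call takes 0.05 s, during which the arm holds its last target. There are 200 camera calls.

## Task

The lid of the coffee sample box in the middle of the cart (the one with a small steel cup on it) is not snapped shut all round. Using the fingertips, press down each side of its rim that still stands up until it clicks shut, firmly but without slamming, then take the hand away. Do not lift, tip or shove the box, and leave the cup on the lid and everything else on the cart where it is.

Things in the scene. Friction and masses are not known exactly. Their poses are not given: they have to be found in the camera images.
- tub: Loose grey plastic coffee sample box, white snap lid in place, 192 x 142 mm (x by y), 98 mm tall with rim up, 90 mm all shut, 1 to 1.4 kg. Origin: centre of underside; z up; x along its long sides. The lid: a fixed middle panel (146 x 96 mm, top 86 mm above the underside; fixed corners equally high) framed by four separate straight rim sections, one per side, each 20 mm wide.
- rim_back_top (a point): Middle of the top face of a lid rim section (short section, on the box's +x side, 92 mm long, 20 mm wide, ribbed in the middle; centre at (85, 0) mm in the box's x, y). 98 mm above the box's underside while up, 90 mm when shut; moves with the section. Axes as the box's.
- rim_front_top (a point): Middle of the top face of a lid rim section (short section, on the box's -x side, 92 mm long, 20 mm wide, ribbed in the middle; centre at (-85, 0) mm in the box's x, y). 98 mm above the box's underside while up, 90 mm when shut; moves with the section. Axes as the box's.
- rim_left_top (a point): Middle of the top face of a lid rim section (long section, on the box's +y side, 142 mm long, 20 mm wide, ribbed in the middle; centre at (0, 60) mm in the box's x, y). 98 mm above the box's underside while up, 90 mm when shut; moves with the section. Axes as the box's.
- rim_right_top (a point): Middle of the top face of a lid rim section (long section, on the box's -y side, 142 mm long, 20 mm wide, ribbed in the middle; centre at (0, -60) mm in the box's x, y). 98 mm above the box's underside while up, 90 mm when shut; moves with the section. Axes as the box's.
- rim_back (a joint): How far the back rim section has been pressed straight down, m: 0 = standing up, 0.008 = clicked shut. It resists with about 6 N at first, falling to nothing at 0.005, then snaps down to 0.008 and stays there; let go of before that, it springs back up. Always starts up.
- rim_front (a joint): How far the front rim section has been pressed straight down, m: 0 = standing up, 0.008 = clicked shut. It resists with about 6 N at first, falling to nothing at 0.005, then snaps down to 0.008 and stays there; let go of before that, it springs back up. Always starts up.
- rim_left (a joint): How far the left rim section has been pressed straight down, m: 0 = standing up, 0.008 = clicked shut. It resists with about 6 N at first, falling to nothing at 0.005, then snaps down to 0.008 and stays there; let go of before that, it springs back up. May start up or already shut.
- rim_right (a joint): How far the right rim section has been pressed straight down, m: 0 = standing up, 0.008 = clicked shut. It resists with about 6 N at first, falling to nothing at 0.005, then snaps down to 0.008 and stays there; let go of before that, it springs back up. May start up or already shut.
- cup: Small steel cup, 42 mm across, 34 mm tall, standing loose on the lid panel. Origin: centre of its underside. Leave it there.
- scoop: Wooden-handled spoon, 170 mm long, lying on the cart beside the box. Bystander.
- jar: Sample jar, 50 mm across, 62 mm tall, beside the box. Origin: centre of its underside. Bystander.
- paddle: Flat wooden block, 130 x 35 x 12 mm, lying beside the box. Bystander.
- mug: White mug, 80 mm across, 90 mm tall, on the left of the cart. Bystander.
- tin: Steel tin with a pale label, 80 mm across, 110 mm tall, on the right of the cart. Bystander.
There are look-alikes about, which are no part of the job. Leave any pink or turquoise look-alike of the tub alone.

How it is judged:
By the outcome, as a careful person would: the job done as asked, in the order asked, and still so for the second after the job is handed in, with the robot touching nothing.
It also fails if it takes over 51 s, if anything falls off the work surface, if the arm or the gripper's body presses on something with over 40 N, if the wrist force passes 120 N, or if a joint passes its speed limit or range.

## Working session

There is one attempt and no reset: what is moved stays moved. The work goes in short steps, Python scripts to look and compute and a shell command to move; the robot and the scene stay as the last step left them, time stands still between calls to the robot, and variables do not carry over. Pictures are saved under pics/ and viewed, at most 10 in all, crops included, and the job is handed in when it is done.

```bash
mkdir -p pics; python3 - <<'E'
from rig import r,optics,job
import cv2
print(r.get_state())
for n in ["scene","side","wrist"]:
    s=optics.snapshot(n); cv2.imwrite(f"pics/{n}0.png",s["img"][:,:,::-1])
    print(n,{k:v for k,v in s.items() if k!="img"})
E
```

```text
{'clock': 0.0, 'qpos': array([-0.09918885,  0.33391406,  0.03986587,  1.46628854, -0.01339327,
        1.34330528, -0.05845954]), 'dq': array([-0.0003271 ,  0.00084169,  0.0013333 , -0.0009481 ,  0.0006669 ,
       -0.00057193, -0.00057448]), 'effort': array([ 4.63630895e-04, -6.58554840e+01,  1.36586554e+00, -4.05554795e+01,
        1.68904377e-02,  1.27170872e-02, -1.99809978e-05]), 'position': array([ 6.49469315e+02, -3.87112523e-02,  1.91510723e+02]), 'orientation': array([-3.13994732e+00,  1.15835878e-04,  1.57081730e+00]), 'wrist_force': array([-0.30099955,  0.74672804, -0.37610419]), 'moment': array([-0.03399426,  0.02819752,  0.02849833]), 'gripper_force': 0.0, 'grip_width': 85.0687202675278}
scene {'fx': 423.50746116827406, 'fy': 423.50746116827406, 'cx': 316.75284857974185, 'cy': 201.35190639227366, 'origin': array([1318.15731873,  161.87940843,  663.04625741]), 'orientation': array([-2.17090965,  0.00420918,  1.78021577])}
side {'fx': 428.2056224072984, 'fy': 428.2056224072984, 'cx': 326.6310571896176, 'cy': 204.00427106092826, 'origin': array([ 235.66212712,  826.30213589, 1133.09619556]), 'orientation': array([-2.46103606, -0.0186181 , -2.81520306])}
wrist {'fx': 300.82589322839533, 'fy': 300.82589322839533, 'cx': 321.8430311744066, 'cy': 199.6051075623089, 'T_tool_cam': array([[ 1.11305908e-04, -9.56631153e-01, -2.91301946e-01,
         7.43216301e+01],
       [ 9.99999815e-01,  2.80711507e-04, -5.39754327e-04,
         7.21164123e-02],
       [ 5.98117613e-04, -2.91301832e-01,  9.56631008e-01,
        -1.82789189e+02],
       [ 0.00000000e+00,  0.00000000e+00,  0.00000000e+00,
         1.00000000e+00]])}
```

View pics/scene0.png

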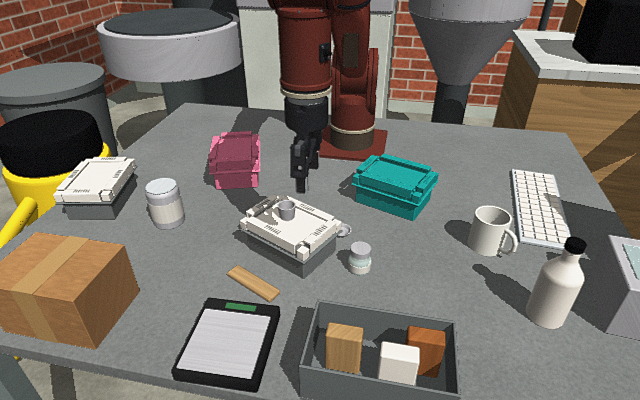

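View pics/wrist0.png

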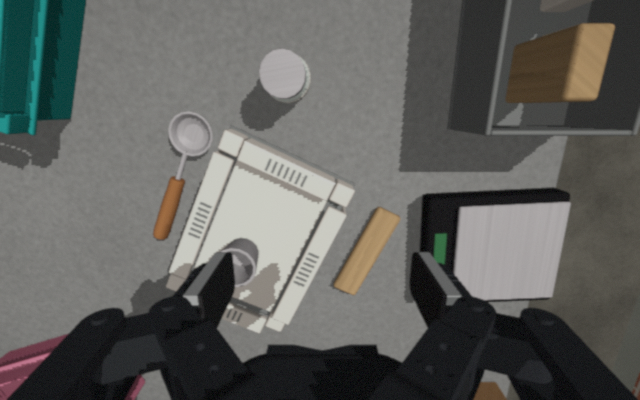

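View pics/side0.png

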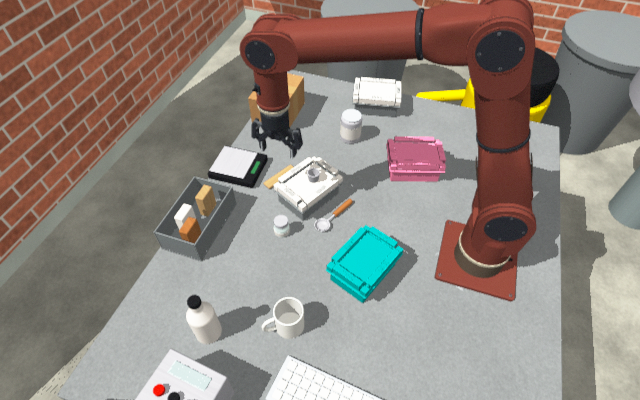

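The middle box with the cup is at scene (292,232), wrist (260,230) and side (310,185). Its look-alikes are the white-lidded box without a cup at scene (97,185), the pink box at (236,160) and the turquoise box at (396,185). I choose the middle one and check it in a close crop.

```bash
python3 - <<'E'
import cv2,numpy as np
w=cv2.imread("pics/wrist0.png")[115:345,140:380]; s=cv2.imread("pics/scene0.png")[180:285,225:365]
a=cv2.resize(w,(480,460),interpolation=cv2.INTER_CUBIC)
a=cv2.resize(w,None,fx=2.5,fy=2.5,interpolation=cv2.INTER_CUBIC)
cv2.imwrite("pics/w1.png",a)
cv2.imwrite("pics/s1.png",cv2.resize(s,None,fx=5.6,fy=5.6,interpolation=cv2.INTER_CUBIC))
E
```

```text
(no output)
```

View pics/w1.png

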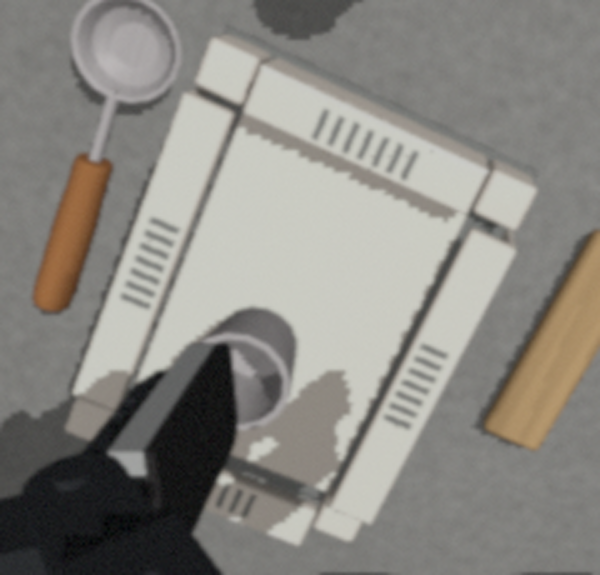

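View pics/s1.png

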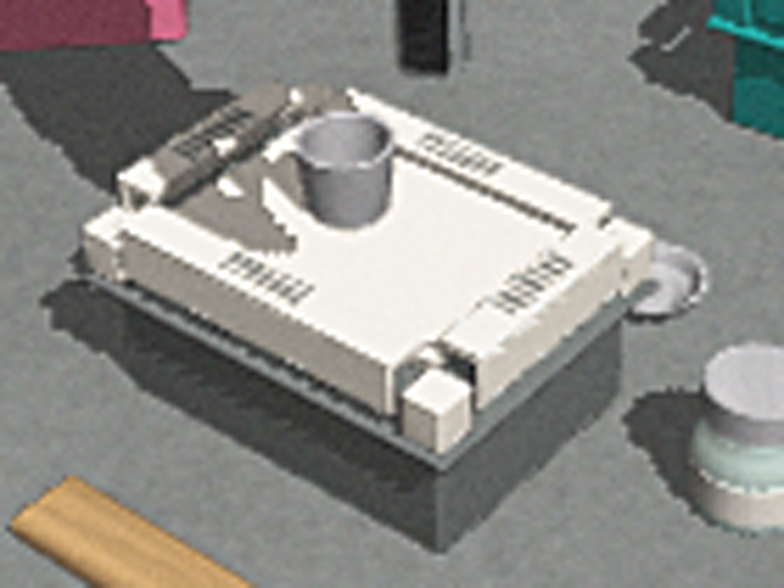

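The crops confirm the choice: it has the cup and a white lid, with rim sections on all sides. Next I fit the box pose and the section heights to corner pixels from both views.

```bash
cat > h.py <<'E'
import numpy as np
from scipy.spatial.transform import Rotation as R
def cam(s,st=None):
    if "origin" in s: return np.array(s["origin"]),R.from_euler("xyz",s["orientation"]).as_matrix()
    Rt=R.from_euler("xyz",st["orientation"]).as_matrix();T=s["T_tool_cam"]
    return np.array(st["position"])+Rt@T[:3,3],Rt@T[:3,:3]
def proj(s,c,P):
    p=(np.asarray(P)-c[0])@c[1]
    return np.c_[s["fx"]*p[:,0]/p[:,2]+s["cx"],s["fy"]*p[:,1]/p[:,2]+s["cy"]]
def pix(s,c,uv,z):
    d=c[1]@np.array([(uv[0]-s["cx"])/s["fx"],(uv[1]-s["cy"])/s["fy"],1]);return c[0]+d*(z-c[0][2])/d[2]
E
python3 - <<'E'
from h import *
from rig import r,optics
from scipy.optimize import least_squares
st=r.get_state();sw=optics.snapshot("wrist");ss=optics.snapshot("scene")
cw,cs=cam(sw,st),cam(ss)
# key: (x,y,sec) sec 0 corner,1 back,2 front,3 left,4 right
W=[(95,70,0,215,38),(95,-70,0,537,190),(95,46,1,270,62),(95,-46,1,490,163),(71,-50,4,472,228),(71,-70,4,517,250),(-71,-70,4,370,525),(-71,-50,4,330,508),(71,70,3,190,93),(71,50,3,235,113),(-71,70,3,73,393),(-71,50,3,130,408)]
S=[(71,-70,4,390,370),(-71,-70,4,120,245),(95,-46,1,475,360),(95,46,1,620,240),(71,70,3,610,210),(-71,70,3,355,92),(95,-70,0,435,418),(95,70,0,652,240)]
W=np.array(W,float);S=np.array(S,float)
W[:,3:]=W[:,3:]/2.5+[140,115];S[:,3:]=S[:,3:]/5.6+[225,180]
def f(p,full=False):
    h=np.array([86,p[3],98,p[4],p[5]]);c,s=np.cos(p[2]),np.sin(p[2]);out=[]
    for A,sn,cc,o in((W,sw,cw,p[6:8]),(S,ss,cs,p[8:10])):
        P=np.c_[p[0]+c*A[:,0]-s*A[:,1],p[1]+s*A[:,0]+c*A[:,1],h[A[:,2].astype(int)]]
        out.append(proj(sn,cc,P)+o-A[:,3:])
    if full: return out
    return np.r_[out[0].ravel(),out[1].ravel(),p[6:]*.7]
q=least_squares(f,[620,70,1.2,95,95,95,0,0,0,0],loss="soft_l1")
np.set_printoptions(precision=2,suppress=True);print(q.x,q.cost)
o=f(q.x,True);print(np.c_[W[:,:3],o[0]]);print(np.c_[S[:,:3],o[1]])
np.save("pose.npy",q.x[:3])
c,s=np.cos(q.x[2]),np.sin(q.x[2])
for n,x,y in(("back",85,0),("front",-85,0),("left",0,60),("right",0,-60)): print(n,q.x[0]+c*x-s*y,q.x[1]+s*x+c*y)
# cup: rough from wrist rim ellipse centre crop (243,380) z=120
print("cup",pix(sw,cw,(140+243/2.5,115+378/2.5),86+34))
E
```

```text
[580.63 -59.62  32.54  94.83  88.16  96.93  -0.21   0.22   0.36   1.01] 18.191971115881127
[[ 95.    70.     0.    -1.3   -1.95]
 [ 95.   -70.     0.     2.57  -0.06]
 [ 95.    46.     1.    -1.65   0.71]
 [ 95.   -46.     1.     0.14   2.65]
 [ 71.   -50.     4.     0.1    0.56]
 [ 71.   -70.     4.     0.43   0.18]
 [-71.   -70.     4.     0.6   -0.69]
 [-71.   -50.     4.    -0.1   -0.53]
 [ 71.    70.     3.    -0.82  -0.43]
 [ 71.    50.     3.     0.92   0.65]
 [-71.    70.     3.     0.98  -0.9 ]
 [-71.    50.     3.    -4.     0.23]]
[[ 71.   -70.     4.    -0.64  -0.1 ]
 [-71.   -70.     4.    -1.1   -2.93]
 [ 95.   -46.     1.     0.58   1.06]
 [ 95.    46.     1.     0.56   1.05]
 [ 71.    70.     3.    -0.16  -0.21]
 [-71.    70.     3.    -1.55   0.02]
 [ 95.   -70.     0.     0.48   0.06]
 [ 95.    70.     0.     0.94  -0.96]]
back 617.4674740247024 16.98586781684
front 543.7855940784 -136.21654916010817
left 526.5550927655695 -33.60997127882152
right 634.6979753375329 -85.62071006444665
cup [569.13 -69.33 120.  ]
```

The fit puts the box at (581, -60) with yaw 64.4°. The back (far) and right sections are up and left is already shut, at 88 mm against 97 mm. Now I shut the fingers and move over the back section with a quarter-box turn.

```bash
python3 -m crank '[[[0.005,-0.01,0.0],8.5],[[0.012,-0.02,0.01],17],[[0.017,-0.032,0.025],25.6],[[0.017,-0.032,0.04],25.6],[[0.017,-0.032,0.04],25.6]]' 0 20
python3 -m crank '[[[0,0,0],0],[[0,0,0],0],[[0,0,0],0]]'
python3 - <<'E'
from h import *
from rig import r,optics
import cv2
st=r.get_state();s=optics.snapshot("wrist");print(st["position"],st["orientation"],st["grip_width"],st["wrist_force"])
np.save("st2.npy",np.r_[st["position"],st["orientation"]])
im=s["img"][:,:,::-1].copy();c=cam(s,st);p=np.load("pose.npy");k,q=np.cos(p[2]),np.sin(p[2])
def dr(x0,x1,y0,y1,z,col):
    A=np.array([(x0,y0),(x1,y0),(x1,y1),(x0,y1)],float)
    P=np.c_[p[0]+k*A[:,0]-q*A[:,1],p[1]+q*A[:,0]+k*A[:,1],np.full(4,z)]
    cv2.polylines(big,[np.int32((proj(s,c,P)-[120,60])*2)],True,col,1)
big=cv2.resize(im[60:360,120:520],None,fx=2,fy=2,interpolation=cv2.INTER_CUBIC)
dr(75,95,-46,46,98,(0,0,255));dr(-95,-75,-46,46,98,(0,0,255));dr(-71,71,-70,-50,98,(0,0,255));dr(-71,71,50,70,90,(0,160,0))
cv2.imwrite("pics/w2.png",big)
E
```

```text
clock: 0.75
position: [616.7, 16.9, 150.1]
orientation: [-3.139, 0.002, 1.129]
wrist_force: [0.2, -0.5, -1.0]
grip_width: 12.0
gripper_force: 0.0
clock: 1.05
position: [618.7, 16.6, 153.1]
orientation: [3.141, -0.0, 1.125]
wrist_force: [0.1, 0.4, -0.1]
grip_width: 0.0
gripper_force: 0.0
[618.67402968  16.61736125 153.05035558] [ 3.14067929e+00 -4.35943661e-04  1.12459264e+00] 0.04131358711872185 [ 0.12009254  0.41559432 -0.13989325]
```

View pics/w2.png

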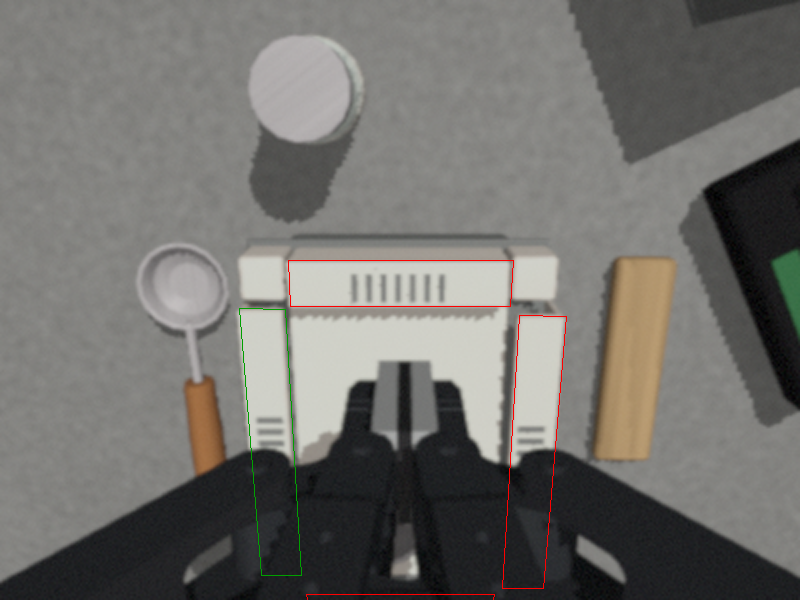

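The overlay matches: back and right lie on the raised (red) outlines and left lies on the shut (green) outline. The fingertips are over the back section, so I descend.

```bash
python3 -m crank '[[[0,0,0.015],0],[[0,0,0.03],0],[[0,0,0.04],0],[[0,0,0.046],0],[[0,0,0.048],0]]'
python3 -m crank '[[[0,0,0.002],0],[[0,0,0.004],0],[[0,0,0.006],0],[[0,0,0.007],0],[[0,0,0.008],0]]'
python3 -m crank '[[[0,0,0.001],0],[[0,0,0.002],0],[[0,0,0.003],0],[[0,0,0.004],0],[[0,0,0.005],0]]'
```

```text
clock: 1.6
position: [617.3, 16.9, 103.1]
orientation: [-3.14, 0.001, 1.124]
wrist_force: [0.2, 0.5, 0.2]
grip_width: 0.2
gripper_force: 0.0
clock: 2.1
position: [618.1, 17.0, 96.5]
orientation: [3.141, -0.0, 1.124]
wrist_force: [0.5, 0.2, -0.1]
grip_width: 0.3
gripper_force: 0.0
clock: 2.6
position: [617.9, 17.0, 91.3]
orientation: [-3.142, 0.0, 1.124]
wrist_force: [0.4, -0.8, -0.3]
grip_width: -0.1
gripper_force: 0.0
```

```bash
python3 -m crank '[[[0,0,0.0005],0],[[0,0,0.001],0],[[0,0,0.0015],0]]'
python3 -m crank '[[[0,0,0.0005],0],[[0,0,0.001],0],[[0,0,0.0015],0]]'
```

```text
clock: 2.9
position: [618.0, 17.0, 89.9]
orientation: [3.142, -0.0, 1.124]
wrist_force: [1.3, 0.0, -0.4]
grip_width: -0.2
gripper_force: 0.0
clock: 3.2
position: [617.9, 17.0, 88.4]
orientation: [-3.142, 0.0, 1.124]
wrist_force: [-0.1, 0.3, 0.9]
grip_width: 0.0
gripper_force: 0.0
```

```bash
python3 -m crank '[[[0,0,0.0005],0],[[0,0,0.001],0],[[0,0,0.001],0]]'
python3 - <<'E'
from rig import r,optics
import cv2,numpy as np
s=optics.snapshot("wrist")["img"][:,:,::-1][150:350,220:440];t=optics.snapshot("scene")["img"][:,:,::-1][180:285,225:365]
cv2.imwrite("pics/c3.png",np.hstack([cv2.resize(s,(400,364),interpolation=cv2.INTER_CUBIC),cv2.resize(t,(400,364),interpolation=cv2.INTER_CUBIC)]))
E
```

```text
clock: 3.5
position: [617.9, 17.0, 87.3]
orientation: [-3.141, 0.0, 1.124]
wrist_force: [-1.1, 0.3, 0.2]
grip_width: -0.3
gripper_force: 0.0
```

View pics/c3.png

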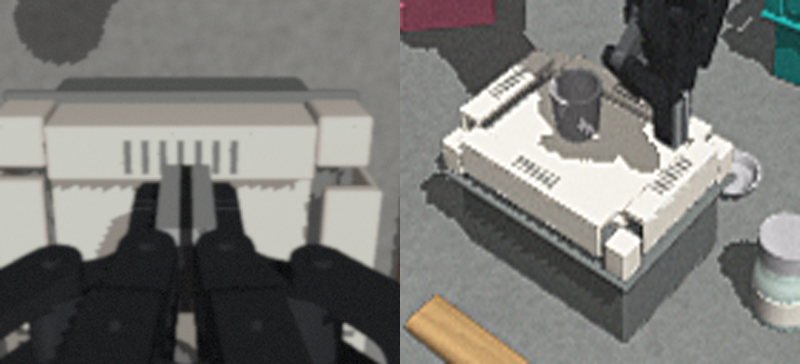

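The fingertips are beside the section on the panel side, so they missed it. I compare the projected TCP with where the tip appears in both images: wrist about (323,241), scene about (322,223).

```bash
python3 - <<'E'
from h import *
from rig import r,optics
st=r.get_state();s=optics.snapshot("wrist");t=optics.snapshot("scene");u=optics.snapshot("side")
Rt=R.from_euler("xyz",st["orientation"]).as_matrix();P=[st["position"]+Rt@np.array(a) for a in((0,0,0),(11,0,0),(-11,0,0),(0,0,-19))]
np.set_printoptions(precision=1,suppress=True)
print(st["position"],st["wrist_force"])
for n,a in((0,s),(1,t),(2,u)): print(proj(a,cam(a,st),P))
print(pix(s,cam(s,st),(323,241),87),pix(t,cam(t),(322.3,222.6),87))
p=np.load("pose.npy");k,q=np.cos(p[2]),np.sin(p[2])
for n,x,y in(("backcentre",85,0),("inner",75,0),("outer",95,0)):
    B=[[p[0]+k*x-q*y,p[1]+q*x+k*y,98]]
    print(n,B,proj(s,cam(s,st),B),proj(t,cam(t),B))
import cv2
im=t["img"][:,:,::-1][170:270,250:384];cv2.imwrite("pics/c4.png",cv2.resize(im,None,fx=5.9,fy=5.9,interpolation=cv2.INTER_CUBIC))
E
```

```text
[618.   17.   87.4] [ 0.3 -0.9 -0. ]
[[321.9 226.9]
 [321.9 211. ]
 [321.9 242.3]
 [321.8 239. ]]
[[319.7 234.3]
 [323.7 236.3]
 [315.6 232.4]
 [319.6 227.4]]
[[288.5 193.3]
 [285.9 195.1]
 [291.  191.4]
 [288.2 189.4]]
[614.2   7.4  87. ] [575.3  14.2  87. ]
backcentre [[np.float64(617.4674740247024), np.float64(16.98586781684), 98]] [[321.1 233.7]] [[319.7 230.3]]
inner [[np.float64(613.1332457925669), np.float64(7.973960935843053), 98]] [[321.1 248.4]] [[316.  228.6]]
outer [[np.float64(621.8017022568378), np.float64(25.99777469783696), 98]] [[321.2 218.6]] [[323.4 232.1]]
```

View pics/c4.png

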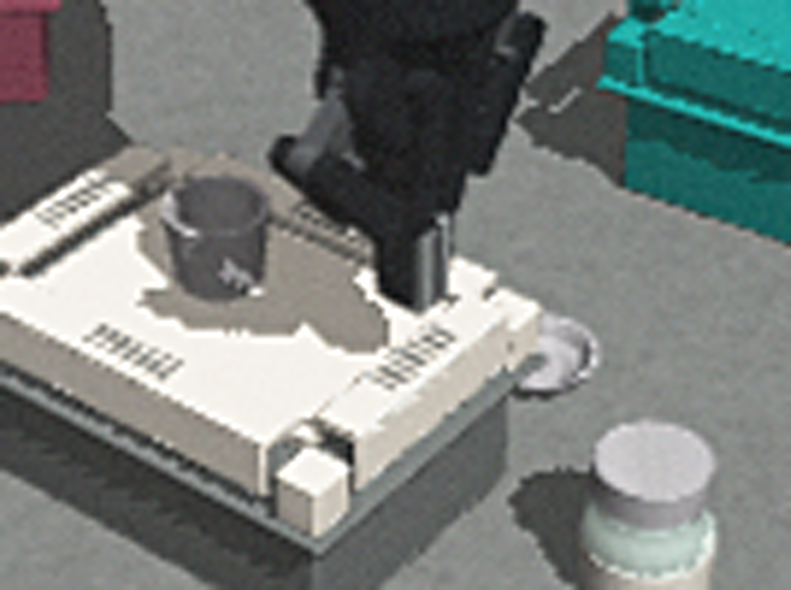

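Both views put the visible tip about 25 to 30 mm above the reported TCP, hovering roughly 20 mm over the ribs at scene (320,230). The lateral aim is right, so I keep descending, carefully and with force feedback.

```bash
for i in 1 2; do python3 -m crank '[[[0,0,0.001],0],[[0,0,0.002],0],[[0,0,0.003],0],[[0,0,0.004],0],[[0,0,0.005],0]]' | grep -E "posit|wrist"; done
```

```text
position: [617.9, 17.0, 82.3]
wrist_force: [0.2, 0.1, 0.7]
position: [618.0, 17.0, 77.3]
wrist_force: [0.5, 0.7, 0.1]
```

```bash
python3 -m crank '[[[0,0,0.001],0],[[0,0,0.002],0],[[0,0,0.003],0]]' | grep -E "posit|wrist";python3 -m crank '[[[0,0,0.001],0],[[0,0,0.002],0]]' | grep -E "posit|wrist"
```

```text
position: [618.0, 17.0, 74.3]
wrist_force: [0.3, -0.2, 0.9]
position: [618.0, 17.0, 72.3]
wrist_force: [0.0, -0.7, -0.1]
```

```bash
python3 -m crank '[[[0,0,0.001],0],[[0,0,0.002],0]]' | grep -E "posit|wrist";python3 -m crank '[[[0,0,0.001],0],[[0,0,0.002],0]]' | grep -E "posit|wrist"
python3 - <<'E'
from h import *
from rig import r,optics
import cv2
st=r.get_state();t=optics.snapshot("scene");w=optics.snapshot("wrist")
a=cv2.resize(t["img"][:,:,::-1][170:270,250:384],(400,300),interpolation=cv2.INTER_CUBIC)
b=cv2.resize(w["img"][:,:,::-1][150:300,220:420],(400,300),interpolation=cv2.INTER_CUBIC)
cv2.imwrite("pics/c5.png",np.hstack([a,b]))
E
```

```text
position: [618.0, 17.0, 70.3]
wrist_force: [-0.6, 0.3, -0.6]
position: [617.9, 17.0, 68.3]
wrist_force: [0.3, -1.2, -0.5]
```

View pics/c5.png

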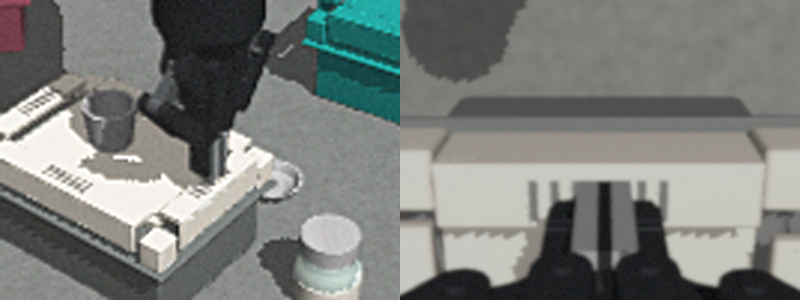

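The tip is now over the ribs and close to the top face (scene ≈ (321,231)). I continue in 1 mm steps.

```bash
for i in 1 2 3 4; do python3 -m crank '[[[0,0,0.0005],0],[[0,0,0.001],0]]' | grep -E "posit|wrist";done
```

```text
position: [618.0, 17.0, 67.4]
wrist_force: [-0.0, -0.2, 0.0]
position: [618.0, 17.0, 66.4]
wrist_force: [0.6, -0.2, 1.0]
position: [617.9, 17.0, 65.4]
wrist_force: [-0.7, -0.3, -0.1]
position: [618.0, 17.0, 64.4]
wrist_force: [-0.2, -0.1, 0.2]
```

```bash
for i in 1 2 3 4 5; do python3 -m crank '[[[0,0,0.0005],0],[[0,0,0.001],0]]' | grep -E "posit|wrist";done
```

```text
position: [618.0, 17.0, 63.4]
wrist_force: [0.6, 0.9, 0.3]
position: [618.0, 17.0, 62.4]
wrist_force: [-0.2, 0.3, 0.1]
position: [618.0, 17.0, 61.4]
wrist_force: [1.0, 0.4, -0.2]
position: [617.9, 17.0, 60.3]
wrist_force: [-0.4, 0.4, 0.2]
position: [618.0, 17.0, 59.4]
wrist_force: [0.5, -0.1, 0.1]
```

```bash
for i in 1 2 3 4 5; do python3 -m crank '[[[0,0,0.0005],0],[[0,0,0.001],0]]' | grep -E "posit|wrist";done
```

```text
position: [618.0, 17.0, 59.0]
wrist_force: [-3.0, 0.1, 5.8]
position: [618.0, 17.0, 58.0]
wrist_force: [-2.2, 0.6, 4.2]
position: [618.0, 17.0, 56.6]
wrist_force: [-1.2, -0.7, 2.4]
position: [618.0, 17.0, 55.2]
wrist_force: [-1.2, 0.3, 1.7]
position: [617.9, 17.0, 54.1]
wrist_force: [-0.5, -0.4, 0.1]
```

This is contact at a reported 59.3, and the falling force matches the snap. I carry on to the firm stop, expected near 51.

```bash
for i in 1 2 3 4; do python3 -m crank '[[[0,0,0.0005],0],[[0,0,0.001],0]]' | grep -E "posit|wrist";done
```

```text
position: [617.9, 17.0, 53.2]
wrist_force: [-0.2, 0.1, 0.1]
position: [618.0, 17.0, 52.3]
wrist_force: [-0.6, -0.1, -0.3]
position: [618.0, 17.0, 51.4]
wrist_force: [-0.1, -0.3, -0.0]
position: [618.0, 17.0, 51.2]
wrist_force: [-3.9, -0.6, 10.5]
```

The back section is shut: firm stop at 51.2 with 10 N. I rise and move to the right section, turning 90° so the hand stays clear of the cup.

```bash
python3 -m crank '[[[0,0,-0.025],0],[[0,0,-0.05],0],[[-0.03,0.021,-0.05],-8.5],[[-0.06,0.042,-0.05],-17],[[-0.085,0.06,-0.05],-25.5]]'|grep -E "posit|wrist"
python3 -m crank '[[[0,0,0],-8.5],[[0,0,0],-17],[[0,0,0],-25.5],[[0,0,0],-34],[[0,0,0],-42.5]]' |grep -E "posit|ori"
python3 -m crank '[[[0,0,0],-8.5],[[0,0,0],-17],[[0,0,0],-22],[[0,0,0],-22],[[0,0,0],-22]]' |grep -E "clo|posit|ori"
```

```text
position: [635.6, -87.6, 100.8]
wrist_force: [-0.1, 0.1, 0.4]
position: [635.3, -85.6, 100.3]
orientation: [-3.142, -0.0, 2.317]
clock: 10.85
position: [635.3, -85.7, 100.3]
orientation: [3.142, -0.0, 2.692]
```

```bash
python3 -m crank '[[[0,0,0.012],0],[[0,0,0.024],0],[[0,0,0.033],0],[[0,0,0.037],0],[[0,0,0.039],0]]'|grep -E "posit|wrist"
for i in 1 2 3 4 5; do python3 -m crank '[[[0,0,0.0007],0],[[0,0,0.0014],0]]' | grep -E "posit|wrist";done
```

```text
position: [634.9, -85.5, 60.4]
wrist_force: [0.7, 1.0, 0.1]
position: [635.7, -85.6, 60.3]
wrist_force: [0.1, 0.4, 0.5]
position: [635.7, -85.7, 59.2]
wrist_force: [-2.9, -0.4, 6.0]
position: [635.6, -85.6, 58.1]
wrist_force: [-2.3, 0.3, 4.9]
position: [635.6, -85.6, 56.2]
wrist_force: [-0.2, -0.0, 2.8]
position: [635.5, -85.6, 54.3]
wrist_force: [-0.2, -0.2, 0.2]
```

```bash

for i in 1 2 3; do python3 -m crank '[[[0,0,0.0006],0],[[0,0,0.0012],0]]' | grep -E "posit|wrist";done
```

```text
position: [635.1, -85.5, 52.8]
wrist_force: [-0.0, -0.1, -0.2]
position: [635.2, -85.6, 51.8]
wrist_force: [0.1, 0.4, 0.7]
position: [635.3, -85.6, 51.2]
wrist_force: [-3.3, 0.5, 7.6]
```

The right section is shut. Next is the front section, rising and turning back.

```bash
python3 -m crank '[[[0,0,-0.025],0],[[0,0,-0.05],0],[[0.02,-0.03,-0.05],8.5],[[0.04,-0.06,-0.05],17],[[0.06,-0.085,-0.05],25.5]]'|grep -E "posit|wrist"
python3 -m crank '[[[0,0,0],8.5],[[0,0,0],17],[[0,0,0],25.5],[[0,0,0],34],[[0,0,0],42.5]]' |grep -E "posit|ori"
python3 -m crank '[[[0,0,0],8.5],[[0,0,0],17],[[0,0,0],22],[[0,0,0],22],[[0,0,0],22]]' |grep -E "clo|posit|ori"
```

```text
position: [543.2, -137.5, 100.9]
wrist_force: [0.2, 0.2, 0.1]
position: [544.5, -136.3, 100.9]
orientation: [3.141, -0.0, 1.502]
clock: 14.45
position: [544.5, -136.2, 100.8]
orientation: [3.142, -0.0, 1.127]
```

```bash
python3 -m crank '[[[0,0,0.012],0],[[0,0,0.024],0],[[0,0,0.033],0],[[0,0,0.037],0],[[0,0,0.039],0]]'|grep -E "posit|wrist"
for i in 1 2 3 4 5; do python3 -m crank '[[[0,0,0.0007],0],[[0,0,0.0014],0]]' | grep -E "posit|wrist";done
```

```text
position: [544.0, -136.3, 60.9]
wrist_force: [-0.2, 0.4, 1.0]
position: [544.8, -136.4, 60.7]
wrist_force: [1.3, -0.0, 0.3]
position: [544.7, -136.4, 59.3]
wrist_force: [-0.2, 0.1, 5.8]
position: [544.8, -136.4, 58.3]
wrist_force: [-2.2, -0.7, 5.3]
position: [544.7, -136.4, 56.6]
wrist_force: [-0.8, -0.1, 2.7]
position: [544.7, -136.3, 54.7]
wrist_force: [1.7, 0.3, 0.8]
```

```bash

for i in 1 2 3; do python3 -m crank '[[[0,0,0.0007],0],[[0,0,0.0014],0]]' | grep -E "posit|wrist";done
```

```text
position: [544.2, -136.3, 53.0]
wrist_force: [-0.2, 0.2, -0.4]
position: [544.4, -136.3, 51.8]
wrist_force: [-0.6, -0.7, 0.5]
position: [544.5, -136.3, 51.2]
wrist_force: [-4.4, 0.8, 12.4]
```

The front section is shut too. I retreat upward and take the last look.

```bash
python3 -m crank '[[[0,0,-0.025],0],[[0,0,-0.06],0],[[0,0,-0.1],0],[[-0.02,0,-0.14],0],[[-0.02,0,-0.15],0]]'|grep -E "clo|posit|wrist"
python3 -m crank '[[[0,0,0],0],[[0,0,0],0],[[0,0,0],0]]' >/dev/null
python3 - <<'E'
from h import *
from rig import r,optics
import cv2
st=r.get_state();t=optics.snapshot("scene");s=optics.snapshot("wrist")
a=cv2.resize(t["img"][:,:,::-1][180:285,225:365],(400,300),interpolation=cv2.INTER_CUBIC)
im=s["img"][:,:,::-1].copy();c=cam(s,st);p=np.load("pose.npy");k,q=np.cos(p[2]),np.sin(p[2])
B=cv2.resize(im,None,fx=4,fy=4,interpolation=cv2.INTER_CUBIC)
al=[]
for x0,x1,y0,y1 in((75,95,-46,46),(-95,-75,-46,46),(-71,71,-70,-50),(-71,71,50,70)):
    A=np.array([(x0,y0),(x1,y0),(x1,y1),(x0,y1)],float)
    P=np.c_[p[0]+k*A[:,0]-q*A[:,1],p[1]+q*A[:,0]+k*A[:,1],np.full(4,90)]
    u=proj(s,c,P)*4;al.append(u);cv2.polylines(B,[np.int32(u)],True,(0,160,0),3)
al=np.vstack(al);l=np.int32(al.min(0)-80).clip(0);h=np.int32(al.max(0)+80)
b=B[l[1]:h[1],l[0]:h[0]];f=min(400/b.shape[1],600/b.shape[0]);b=cv2.resize(b,None,fx=f,fy=f,interpolation=cv2.INTER_AREA)
o=np.zeros((600,800,3),np.uint8);o[:300,:400]=a;o[:b.shape[0],400:400+b.shape[1]]=b
o[300:550,:400]=cv2.resize(t["img"][:,:,::-1],(400,250))
cv2.imwrite("pics/c6.png",o)
E
```

```text
clock: 17.05
position: [537.0, -157.5, 205.6]
wrist_force: [0.0, -0.4, 0.8]
```

View pics/c6.png

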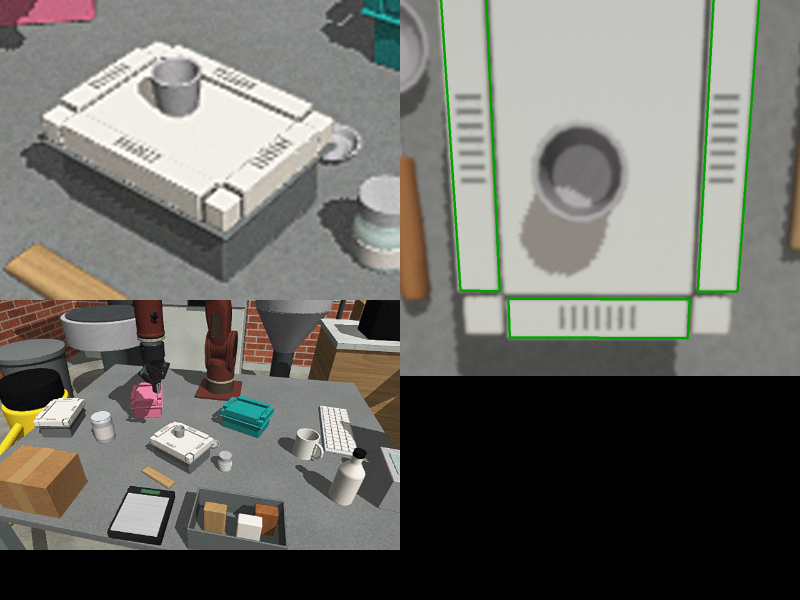

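All four sections match the shut outlines at 90 mm and look low all round in the scene view. The cup is still on the lid, the box has not moved, and the hand is clear.

```bash
python3 -c "
from rig import job
print(job.hand_in())"
```

```text
the job is handed in; nothing more can be done
None
```

I pressed the back, right and front rim sections down until each clicked shut, at no more than about 12 N. The left section was already shut, the cup and box looked undisturbed in the last pictures, and the job is handed in with the hand clear.

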